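# Set up the honey tasting stand

## Task

Set up the honey tasting stand on the shop counter: draw its steel lock bar back as far as it goes, slide the tray fully out from under the wooden hood, then stand the round-bottomed honey jar upright in the tray's wooden cup. Set the jar down rather than dropping it, leave the lock drawn back and the tray out, and do not knock over or push about the other goods on the counter.

Things in the scene. Friction and masses are not known exactly. Their poses are not given: they have to be found in the camera images.
- stand: fixed wooden tasting stand; its yaw varies. Origin: on the counter under the middle of the hood's mouth. In its axes (mm): the low hood (150 wide along x, 58 high, flat roof) spans y -10 to -210; a 6 thick base board, 150 wide, runs from the mouth to y 170. +y is the way the tray slides out; the lock bar is beside the mouth on the -x side (robot's side), on a 20 high block spanning x -145 to -75, y -5 to 45.
- lock (a joint): travel of the steel lock bar (m): 0 fully across the mouth, 0.045 fully drawn back; grows as the bar moves along the stand's -x. Begins at 0 to 0.010, holds the tray until about 0.033, stays where it is left (friction about 2.5 N). The bar (16 wide, 14 high, 95 mm long) lies along x, 21 to 35 mm above the counter, just in front of the tray's end panel.
- paddle (a point): middle of the top edge of the lock bar's upright steel paddle: 12 mm thick along the stand's x, 30 mm wide along y, top 95 mm above the counter, free from 35 mm up. It moves with the bar. Push its +x face towards the stand's -x, or pinch it from above.
- tray (a joint): travel of the wooden tray (m): 0 fully in under the hood, 0.165 fully out; grows as the tray moves along the stand's +y. Begins at 0, stays where it is left (friction about 3 N). It cannot move more than about 4 mm while the lock bar is across.
- fin (a point): middle of the top edge of the upright wooden fin on the tray's outer end: 70 mm wide along the stand's x, 10 mm thick along y, top 105 mm above the counter, 47 mm above the hood's roof. Moves with the tray. Push its -y face (above the roof) towards +y, or pinch it from above. The tray's end panel below it is 112 mm wide, 46 mm high.
- cup (a point): centre of the underside of the round wooden cup on the tray, 18 mm above the counter. The cup is a concave cone, 18 mm high, 72 mm across the rim. Hidden under the hood until the tray is out, it moves with the tray: from the fin's middle it lies 80 mm towards the stand's -y and 20 mm towards its -x.
- jar_mid (a point): the loose honey jar, on its axis half-way up (54 mm above its lowest point; z up). Amber glass globe 76 mm across with a round bottom; on top a steel lid 46 mm across, 28 mm high, whose middle is 40 mm above this point and whose top is the jar's top (108 mm): grasp the lid from above. About 0.3 kg. Seated in a cup, this point is 59 mm above the cup's underside.
- rest: the fixed wooden disc (84 mm across, 18 mm high) with a cup like the tray's on top, in which the jar stands at the start, left or right of the stand. Origin: centre of its underside, on the counter.
- coin_dish: a fixed flat steel coin dish, 110 mm across and 18 mm high, on the other side of the stand. Origin: centre of its underside.
- tin_roof: small loose tin, 60 mm across, 55 mm high, standing on the hood's roof near its back end (165 mm behind the mouth). Origin: centre of its underside. Leave alone.
- pickles: loose jar of pickles, 72 mm across, 130 mm high, on the left. Origin: centre of its underside. Leave alone.
- sauce: loose sauce bottle, 60 mm across, 190 mm high, on the right. Origin: centre of its underside. Leave alone.
- carton: loose carton, 60 x 110 x 45 mm, lying near the robot on the right. Origin: centre of its underside. Leave alone.
- spoon: loose wooden spoon, 190 mm long, lying near the robot on the left. Origin: on the counter, near its middle. Leave alone.
Mind the look-alikes: they are no part of the job. Leave any purple look-alike of the part that bears jar_mid alone.

How it is judged:
On the way, in this order (a step that is already met when the one before it is completed fails the run):
1. the lock bar is drawn back while the tray is still in (value of joint lock above 0.036 m and value of joint tray below 0.02 m), for 0.1 s.
2. the tray is slid fully out (value of joint tray above 0.155 m), for 0.2 s.
At the end, for the whole second after the job is handed in: lock bar drawn back (joint over 0.036), tray out (joint over 0.155), the jar seated in the tray's cup: its middle within 8 mm of the cup's axis and 55 to 66 mm above the cup's underside, within 0.17 rad of upright, at rest and let go (value of joint lock above 0.036 m and value of joint tray above 0.155 m and horizontal distance between jar_mid and cup below 0.008 m and z of jar_mid in the frame of cup between 0.055 and 0.066 m and angle between jar_mid's own z axis and vertical below 0.17 rad and linear speed of jar below 0.02 m/s); the robot touches nothing.
It fails at once if the jar is let go more than about 25 mm above its seat (height (world z) of jar_mid above 0.105 m and contact force between the fingers and jar below 0.02 N).
It fails at once if the jar is tipped over (angle between jar_mid's own z axis and vertical above 1 rad).
It fails at once if another article on the counter is moved more than 40 mm (distance of any of tin_roof, pickles, sauce, carton, spoon from where it was at the start of the episode above 0.04 m).
It also fails if it takes over 72 s, if anything falls off the work surface, if the arm or the gripper's body presses on something with over 40 N, if the wrist force passes 120 N, or if a joint passes its speed limit or range.

## Robot

A 6-joint arm with a two-finger parallel gripper is mounted at the origin on the work surface. World frame = base frame: x ahead of the robot, y to its left, z up, the work surface at z = 0. Lengths are in m, angles in rad, forces in N, time in s.
With the tool pointing down it reaches from about 0.375 to 0.9 m from the base axis. Payload 3.1 kg.
Tool frame: the origin (TCP) lies between the finger pads; the fingertips stand 17 mm ahead of it and the grasp point (between the pads) lies 2 mm behind it; z points along the fingers, y is the line along which they close (so a half turn about z gives the same grasp; the last joint's range is limited). The gripper opens to 85 mm and grips with 20 to 120 N. Pads are 22 mm wide; open, the fingers measure 114 mm over their backs; the gripper's body (76 mm by 85 mm) begins 54 mm behind the grasp point. The pads swing forward as they close: fully open they stand 13 mm farther back than shut.
Start: joints at [-1.482, 0.527, 1.433, -0, 1.181, -0.178], TCP at [0.165, -0.603, 0.248] pointing down, gripper open.
Joint ranges: [-3.08, 3.08], [-0.75, 2.2], [0.22, 2.44], [-1.43, 4.57], [0, 2.65], [-2.85, 2.85]. Speed limits (rad/s): [2.79, 2.79, 3.14, 3.14, 3.14, 3.14].

## Interface

Orientations are given as a unit quaternion [x, y, z, w].
In Python, from station import sense, vision, order gives the robot as it stands.
- The arm moves only by the shell command python3 -m crank 'ROWS' [OPENING] [FORCE]. ROWS is JSON, a list of rows, each an object with "dp": the shift along the world's x, y, z in units of 30 mm (1.0 is 30 mm), a list of three; "angular": the turn, a rotation vector about the world's x, y, z in degrees, a list of three. In form: [{"dp": [dx, dy, dz], "angular": [ax, ay, az]}, ...]. A call has 1 to 20 rows; each row shifts and turns the commanded pose from where the row before left it; what a row does not reach is not made up. A row lasts 1/10 s, in which the tool goes at most 50 mm and 8.59 degrees, less where a joint would pass 70% of its speed; a pose out of reach is approached as far as the arm can. A call is refused whole if a number of a shift passes 1 or a number of a turn 8.59, either way. A call with a gripper value outside its range is refused whole. OPENING is the closure, from 0 (fully open) to 1 (shut), set as the call begins (- or left out, the last holds). The fingers move at their own pace and stop on an object; FORCE is the grip in N (left out, the last holds). Time passes only in rows, so rows that do not move let the fingers close. It gives the time, the measured TCP pose, the force, the opening and the grip force at its end, in the units of the state.
- sense(): the state, without advancing time (a new reading comes with each control period).
- vision.snapshot(name): name is "side" or "top" or "wrist"; returns a dict with "image" (420x560x3 uint8, blue, green, red), "range_z" (420x560 float32, m along the optical axis (not along the pixel's ray), 0 where there is no reading), "mtx" (3x3 intrinsics, pixels), "pose" (4x4, takes a point from camera to world coordinates); the wrist camera has in their place "mount" (4x4, takes a point from camera to tool coordinates, whose origin is the TCP and whose axes are the flange's). Camera axes: x right, y down, z forward; pixel columns grow to the right and rows downward; lengths in m; the calibration is good to about 2 mm. A picture is of the moment at which its call begins: read the wrist's pose just before it.
- order.sign_off(): hands the job in; it is judged then, once.
The state is a dict: "t": time; "q": joint angles; "qd": joint speeds; "tau": joint torques, N m; "tcp_pos": TCP position; "tool_rot": TCP orientation; "force": force on the tool from outside, world axes, zero at the start; "ft_torque": the same for the moment, N m; "finger_gap": opening from 0.0 (shut) to 1.0 (fully open); "gripper_force": force on a finger pad.
Only numpy, scipy, OpenCV 4.12 (cv2) and the standard library are available. Lean on these libraries where they do the work, as an engineer would, in place of code of your own. Each camera call takes 0.05 s, during which the arm holds its last target. There are 200 camera calls.

## Working session

There is one attempt and no reset: what is moved stays moved. The work goes in short steps, Python scripts to look and compute and a shell command to move; the robot and the scene stay as the last step left them, time stands still between calls to the robot, and variables do not carry over. Pictures are saved under pics/ and viewed, at most 10 in all, crops included, and the job is handed in when it is done.

```bash
mkdir -p pics; cat > h.py <<'E'
import numpy as np, cv2
from station import sense, vision, order
def cloud(s):
    z=s["range_z"];v,u=np.mgrid[:z.shape[0],:z.shape[1]];K=s["mtx"]
    p=np.stack([(u-K[0,2])/K[0,0]*z,(v-K[1,2])/K[1,1]*z,z],-1)
    T=np.array(s["pose"]);P=p@T[:3,:3].T+T[:3,3];P[z==0]=np.nan
    return P
E
python3 - <<'E'
from h import *
for n in("top","side"):
    s=vision.snapshot(n);cv2.imwrite(f"pics/{n}0.png",s["image"]);np.savez(f"{n}0.npz",**s)
    print(n,np.round(s["pose"],3).tolist())
print(sense()["t"])
E
```

```text
top [[0.006, -0.994, 0.106, 0.396], [-1.0, -0.004, 0.015, 0.002], [-0.015, -0.106, -0.994, 1.048], [0.0, 0.0, 0.0, 1.0]]
side [[-0.864, -0.299, 0.406, -0.079], [-0.504, 0.523, -0.687, 0.975], [-0.007, -0.798, -0.603, 0.948], [0.0, 0.0, 0.0, 1.0]]
0.1
```

View pics/top0.png

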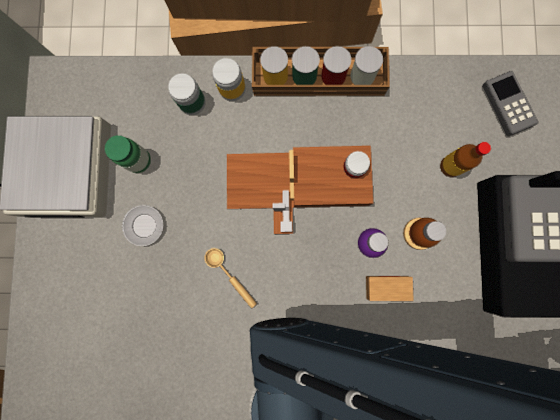

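View pics/side0.png

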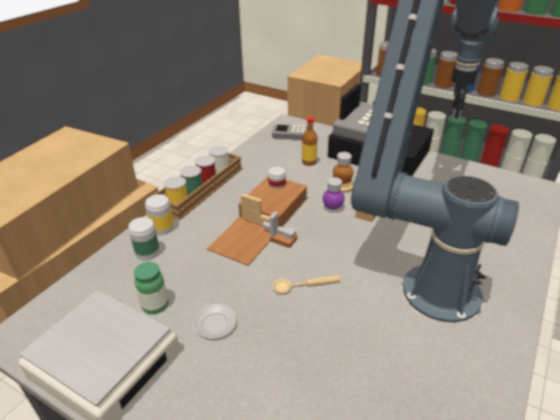

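Top view: the hood is at (333,176), fin at (292,167), paddle at about (285,205), and base board at (260,182). Candidates for the jar:
- amber globe on a wooden disc (425,233)
- purple look-alike (372,242)
- sauce bottle (465,158)
- yellow and green shelf jars (228,75) and (184,92)

The description fits (425,233). I'll measure it and check with a close crop.

```bash
python3 - <<'E'
from h import *
s=dict(np.load("top0.npz"));P=cloud(s);np.set_printoptions(precision=4,suppress=True)
v,u=np.mgrid[:420,:560]
def sel(u0,u1,v0,v1,z0,z1):
    m=(u>=u0)&(u<=u1)&(v>=v0)&(v<=v1)&(P[...,2]>z0)&(P[...,2]<z1);return P[m]
def rep(n,q):
    c,(w),a=cv2.minAreaRect((q[:,:2]*1000).astype(np.float32));print(n,len(q),"mean",q.mean(0),"rect",np.round(c,1),np.round(w,1),round(a,2),"zmax",q[:,2].max())
rep("counter",sel(200,220,300,320,-1,1))
rep("roof",sel(285,380,140,215,.05,.064))
rep("base",sel(220,290,140,215,.002,.012))
rep("fin",sel(280,300,140,188,.09,.115))
rep("paddle",sel(265,300,185,240,.082,.105))
rep("bar",sel(265,300,185,240,.028,.042))
rep("lid",sel(405,455,205,255,.108,.135))
rep("globe",sel(400,445,205,255,.03,.095))
rep("purplelid",sel(360,390,225,260,.09,.135))
rep("tin",sel(340,375,145,180,.1,.125))
img=s["image"];cv2.imwrite("pics/c.png",np.hstack([cv2.resize(img[130:260,215:345],None,fx=3,fy=3,interpolation=2),cv2.resize(img[175:305,340:470],None,fx=3,fy=3,interpolation=2)]))
E
```

```text
counter 440 mean [ 0.2467  0.2138 -0.0015] rect [246.9 214.2] [52.5 54.5] 0.52 zmax 0.0036525073521860296
roof 4001 mean [ 0.5909 -0.0948  0.0568] rect [595.4 -91.6] [151.4 223.4] 1.6 zmax 0.06350689372564078
base 3077 mean [0.5934 0.0953 0.0049] rect [599.1 101. ] [206.2 188.2] 1.26 zmax 0.011299274688541416
fin 120 mean [0.6127 0.0021 0.1036] rect [612.9   3.2] [70.9  9.8] 0.27 zmax 0.10867988917900262
paddle 72 mean [0.5117 0.0333 0.0929] rect [511.7  33.4] [27.1 12.5] 89.8 zmax 0.09715874303700667
bar 294 mean [0.4986 0.015  0.0354] rect [510.1   3.1] [ 46.5 118.2] 86.72 zmax 0.041702895937145046
lid 357 mean [ 0.4493 -0.332   0.1283] rect [ 450.  -333.9] [44.3 45. ] 28.9 zmax 0.13415783434349515
globe 482 mean [ 0.4464 -0.3176  0.0763] rect [ 449.3 -328.7] [73.1 63.4] 1.94 zmax 0.09354212347768287
purplelid 304 mean [ 0.4237 -0.2041  0.1059] rect [ 423.7 -205.4] [42.8 45.7] 0.2 zmax 0.11152847882370842
tin 442 mean [ 0.614  -0.158   0.1109] rect [ 613.6 -158.4] [55.4 54.3] 1.87 zmax 0.11707027755901367
```

View pics/c.png

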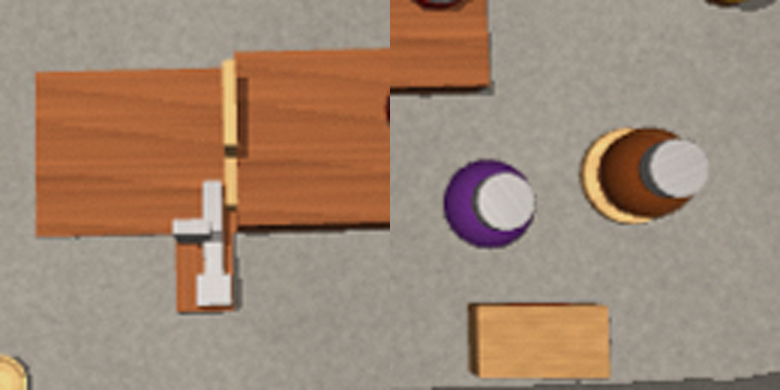

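The close crop confirms it: the amber globe on the pale wooden disc (right half, lid at (678,168)) is the jar, and the purple one at (490,202) is the decoy. In the left half, the paddle's plate is at (192,228), the bar runs below the fin, and the fin top is at (229,105).

```bash
python3 - <<'E'
from h import *
from scipy.spatial.transform import Rotation as R
np.set_printoptions(precision=4,suppress=True)
P=cloud(dict(np.load("top0.npz")))
Q=P[130:225,285:385].reshape(-1,3);Q=Q[(Q[:,2]>.05)&(Q[:,2]<.064)]
for lab in("lo","hi"):
    L=[]
    for y in np.arange(-.19,-.02,.008):
        q=Q[abs(Q[:,1]-y)<.004]
        if len(q)>5:L.append((y,q[:,0].min() if lab=="lo" else q[:,0].max()))
    L=np.array(L);c=np.polyfit(L[:,0],L[:,1],1)
    r=L[:,1]-np.polyval(c,L[:,0]);k=abs(r)<.003;c=np.polyfit(L[k,0],L[k,1],1);print(lab,c,"yaw",np.degrees(-c[0]))
s=sense();print(s["tcp_pos"],R.from_quat(s["tool_rot"]).as_matrix(),s["finger_gap"],s["force"])
E
```

```text
lo [-0.0268  0.5183] yaw 1.5365438804226388
hi [-0.0234  0.6676] yaw 1.3409357927255376
[ 0.1648 -0.6022  0.2474] [[ 0.9646  0.2636 -0.0001]
 [ 0.2636 -0.9646  0.002 ]
 [ 0.0004 -0.002  -1.    ]] 1.0030105739085857 [-0.3343 -0.2279 -0.2538]
```

```bash
python3 -m crank '[{"dp":[0.5,0.9,0],"angular":[0,0,3.4]},{"dp":[0.5,0.9,0],"angular":[0,0,3.4]},{"dp":[0.5,0.9,0],"angular":[0,0,3.4]},{"dp":[0.5,0.9,0],"angular":[0,0,3.4]},{"dp":[0.5,0.9,0],"angular":[0,0,3.4]},{"dp":[0.5,0.9,0],"angular":[0,0,3.4]},{"dp":[0.5,0.9,0],"angular":[0,0,3.4]},{"dp":[0.5,0.9,0],"angular":[0,0,3.4]},{"dp":[0.5,0.9,0],"angular":[0,0,3.4]},{"dp":[0.5,0.9,0],"angular":[0,0,3.4]},{"dp":[0.5,0.9,0],"angular":[0,0,3.4]},{"dp":[0.5,0.9,0],"angular":[0,0,3.4]},{"dp":[0.5,0.9,0],"angular":[0,0,3.4]},{"dp":[0.5,0.9,0],"angular":[0,0,3.4]},{"dp":[0.5,0.9,0],"angular":[0,0,3.4]},{"dp":[0.5,0.9,0],"angular":[0,0,3.4]},{"dp":[0.5,0.9,0],"angular":[0,0,3.4]},{"dp":[0.5,0.9,0],"angular":[0,0,3.4]},{"dp":[0.5,0.9,0],"angular":[0,0,3.4]},{"dp":[0.5,0.9,0],"angular":[0,0,3.4]}]' 0.4 40
python3 -m crank '[{"dp":[0.5,0.8,0],"angular":[0,0,4]},{"dp":[0.5,0.8,0],"angular":[0,0,4.1]},{"dp":[0.3,0.8,0],"angular":[0,0,0]},{"dp":[0.2,0.7,0],"angular":[0,0,0]},{"dp":[0,0,0],"angular":[0,0,0]},{"dp":[0,0,0],"angular":[0,0,0]}]'
python3 -c "
from h import *
s=sense();print(s['q'],s['tcp_pos'])
w=vision.snapshot('wrist');cv2.imwrite('pics/w1.png',w['image']);np.savez('w1.npz',**w,tp=s['tcp_pos'],tr=s['tool_rot'])"
```

```text
t: 2.1
tcp_pos: [0.465, -0.0615, 0.2481]
tool_rot: [0.746, 0.665, -0.0, -0.0]
force: [-0.3, -1.5, -0.3]
finger_gap: 0.602
gripper_force: 0.0
t: 2.7
tcp_pos: [0.5094, 0.0303, 0.2479]
tool_rot: [0.698, 0.716, -0.001, -0.0]
force: [0.5, -0.0, -0.6]
finger_gap: 0.599
gripper_force: 0.0
[-1.59501746e-01  3.74811675e-01  1.71628503e+00 -5.71718578e-04
  1.05153039e+00 -1.84814378e-01] [0.50940324 0.03033965 0.24794803]
```

View pics/w1.png

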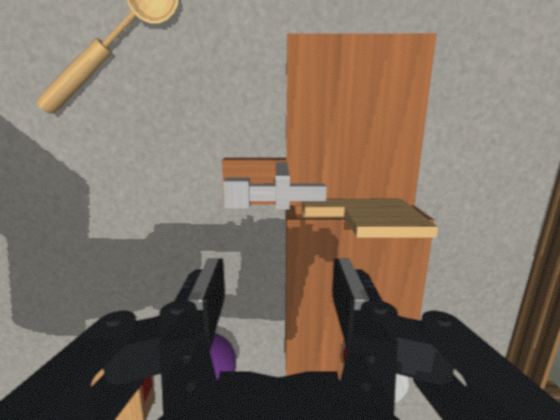

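The wrist view shows the paddle's top edge at about (283,190), the bar at (290,192) and the fin's top at (398,232), with the fingers lined up along the bar. I'll refine the positions from this depth image.

```bash
cat >> h.py <<'E'
def wcloud(w,tp,tr):
    from scipy.spatial.transform import Rotation as R
    T=np.eye(4);T[:3,:3]=R.from_quat(tr).as_matrix();T[:3,3]=tp
    return cloud(dict(range_z=w["range_z"],mtx=w["mtx"],pose=T@np.array(w["mount"])))
E
python3 - <<'E'
from h import *
w=dict(np.load("w1.npz"));P=wcloud(w,w["tp"],w["tr"])
def rep(n,u0,u1,v0,v1,z0,z1):
    q=P[v0:v1,u0:u1].reshape(-1,3);q=q[(q[:,2]>z0)&(q[:,2]<z1)]
    c,d,a=cv2.minAreaRect((q[:,:2]*1000).astype(np.float32));print(n,len(q),q.mean(0).round(4),np.round(c,1),np.round(d,1),round(a,1))
rep("paddle",265,300,155,225,.085,.105)
rep("fin",330,450,190,245,.095,.115)
rep("counter",100,200,150,200,-.05,.05)
E
```

```text
paddle 486 [0.5138 0.0342 0.094 ] [513.8  33.5] [11.6 30. ] 1.7
fin 1207 [0.6139 0.0039 0.103 ] [614.5   2.9] [70.4 11.2] 1.3
counter 4980 [ 0.3617  0.0258 -0.0007] [360.1  25. ] [121.5  58.4] 1.5
```

```bash
python3 -m crank '[{"dp":[0.1,0.1,-0.9],"angular":[0,0,0]},{"dp":[0,0,-0.9],"angular":[0,0,0]},{"dp":[0,0,-0.9],"angular":[0,0,0]},{"dp":[0,0,-0.8],"angular":[0,0,0]},{"dp":[0,0,-0.8],"angular":[0,0,0]},{"dp":[0,0,-0.7],"angular":[0,0,0]},{"dp":[0,0,-0.7],"angular":[0,0,0]},{"dp":[0,0,0],"angular":[0,0,0]}]'
python3 -m crank '[{"dp":[0,0,0],"angular":[0,0,0]},{"dp":[0,0,0],"angular":[0,0,0]},{"dp":[0,0,0],"angular":[0,0,0]},{"dp":[0,0,0],"angular":[0,0,0]},{"dp":[0,0,0],"angular":[0,0,0]},{"dp":[0,0,0],"angular":[0,0,0]},{"dp":[0,0,0],"angular":[0,0,0]},{"dp":[0,0,0],"angular":[0,0,0]}]' 1 40
```

```text
t: 3.55
tcp_pos: [0.5109, 0.0322, 0.0752]
tool_rot: [0.699, 0.715, -0.002, -0.002]
force: [0.4, -0.9, 0.1]
finger_gap: 0.6
gripper_force: 0.0
t: 4.35
tcp_pos: [0.5134, 0.0328, 0.0785]
tool_rot: [0.698, 0.716, 0.0, 0.001]
force: [0.3, -2.2, 5.6]
finger_gap: 0.134
gripper_force: 44.0
```

```bash
python3 -m crank '[{"dp":[-0.2,0,0],"angular":[0,0,0]},{"dp":[-0.3,-0.01,0],"angular":[0,0,0]},{"dp":[-0.3,-0.01,0],"angular":[0,0,0]},{"dp":[-0.2,0,0],"angular":[0,0,0]},{"dp":[-0.1,-0.01,0],"angular":[0,0,0]},{"dp":[-0.1,0,0],"angular":[0,0,0]},{"dp":[0,0,0],"angular":[0,0,0]}]'
python3 -m crank '[{"dp":[-0.1,0,0],"angular":[0,0,0]},{"dp":[-0.1,0,0],"angular":[0,0,0]},{"dp":[-0.05,0,0],"angular":[0,0,0]},{"dp":[0,0,0],"angular":[0,0,0]}]'
```

```text
t: 5.05
tcp_pos: [0.4776, 0.0319, 0.0784]
tool_rot: [0.698, 0.716, 0.001, 0.002]
force: [0.8, -2.5, 9.3]
finger_gap: 0.137
gripper_force: 44.3
t: 5.45
tcp_pos: [0.4757, 0.0317, 0.0785]
tool_rot: [0.699, 0.715, 0.005, 0.006]
force: [11.3, 2.4, 1.5]
finger_gap: 0.136
gripper_force: 43.8
```

```bash
python3 -m crank '[{"dp":[-0.1,0,0],"angular":[0,0,0]},{"dp":[0,0,0],"angular":[0,0,0]},{"dp":[0,0,0],"angular":[0,0,0]}]'
python3 -m crank '[{"dp":[0.3,0,0],"angular":[0,0,0]},{"dp":[0,0,0],"angular":[0,0,0]}]'
```

```text
t: 5.75
tcp_pos: [0.4756, 0.0316, 0.0785]
tool_rot: [0.699, 0.715, 0.006, 0.008]
force: [16.5, 4.2, -3.4]
finger_gap: 0.133
gripper_force: 47.1
t: 5.95
tcp_pos: [0.4776, 0.0319, 0.0784]
tool_rot: [0.698, 0.716, 0.001, 0.002]
force: [2.3, -2.1, 8.5]
finger_gap: 0.134
gripper_force: 44.1
```

```bash
python3 -m crank '[{"dp":[-0.12,0,0],"angular":[0,0,0]},{"dp":[0,0,0],"angular":[0,0,0]}]'
python3 -m crank '[{"dp":[0,0,0],"angular":[0,0,0]},{"dp":[0,0,0],"angular":[0,0,0]},{"dp":[0,0,0],"angular":[0,0,0]},{"dp":[0,0,0.8],"angular":[0,0,0]},{"dp":[0,0,0.9],"angular":[0,0,0]},{"dp":[0,0,0.9],"angular":[0,0,0]},{"dp":[0,0,0],"angular":[0,0,0]}]' 0.5
```

```text
t: 6.15
tcp_pos: [0.4757, 0.0318, 0.0785]
tool_rot: [0.699, 0.716, 0.003, 0.004]
force: [7.0, -0.0, 3.7]
finger_gap: 0.134
gripper_force: 43.4
t: 6.85
tcp_pos: [0.4729, 0.0322, 0.1577]
tool_rot: [0.698, 0.716, 0.002, 0.002]
force: [0.1, -1.3, -0.3]
finger_gap: 0.5
gripper_force: 0.0
```

```bash
python3 -m crank '[{"dp":[0.5,-0.4,0],"angular":[0,0,0]},{"dp":[0.9,-0.5,0],"angular":[0,0,0]},{"dp":[0.9,-0.5,0],"angular":[0,0,0]},{"dp":[0.9,-0.5,0],"angular":[0,0,0]},{"dp":[0.9,-0.4,0],"angular":[0,0,0]},{"dp":[0.6,0,0],"angular":[0,0,0]},{"dp":[0,0,-0.5],"angular":[0,0,0]},{"dp":[0,0,-0.6],"angular":[0,0,0]},{"dp":[0,0,-0.6],"angular":[0,0,0]},{"dp":[0,0,-0.5],"angular":[0,0,0]},{"dp":[0,0,-0.2],"angular":[0,0,0]},{"dp":[0,0,0],"angular":[0,0,0]}]' 1
```

```text
t: 8.05
tcp_pos: [0.6116, -0.0365, 0.0818]
tool_rot: [0.699, 0.716, -0.001, -0.001]
force: [-0.1, -0.1, -0.2]
finger_gap: -0.001
gripper_force: 0.0
```

```bash
python3 -m crank '[{"dp":[0,0.3,0],"angular":[0,0,0]},{"dp":[0,0.3,0],"angular":[0,0,0]},{"dp":[-0.01,0.3,0],"angular":[0,0,0]},{"dp":[-0.01,0.4,0],"angular":[0,0,0]},{"dp":[-0.01,0.4,0],"angular":[0,0,0]},{"dp":[-0.01,0.4,0],"angular":[0,0,0]},{"dp":[-0.01,0.4,0],"angular":[0,0,0]},{"dp":[-0.01,0.4,0],"angular":[0,0,0]},{"dp":[-0.01,0.4,0],"angular":[0,0,0]},{"dp":[-0.01,0.4,0],"angular":[0,0,0]},{"dp":[-0.01,0.4,0],"angular":[0,0,0]},{"dp":[-0.01,0.4,0],"angular":[0,0,0]},{"dp":[-0.01,0.4,0],"angular":[0,0,0]},{"dp":[-0.01,0.4,0],"angular":[0,0,0]},{"dp":[-0.01,0.3,0],"angular":[0,0,0]},{"dp":[0,0.2,0],"angular":[0,0,0]},{"dp":[0,0,0],"angular":[0,0,0]}]'
python3 -m crank '[{"dp":[0,0.2,0],"angular":[0,0,0]},{"dp":[0,0.1,0],"angular":[0,0,0]},{"dp":[0,0.1,0],"angular":[0,0,0]},{"dp":[0,0,0],"angular":[0,0,0]}]'
```

```text
t: 9.75
tcp_pos: [0.6082, 0.1389, 0.0832]
tool_rot: [0.698, 0.716, 0.0, -0.001]
force: [0.5, 0.3, 2.7]
finger_gap: -0.001
gripper_force: 0.0
t: 10.15
tcp_pos: [0.6079, 0.1496, 0.0831]
tool_rot: [0.699, 0.716, -0.001, -0.001]
force: [-1.5, -1.3, 4.0]
finger_gap: -0.002
gripper_force: 0.9
```

```bash
python3 -m crank '[{"dp":[0,0.15,0],"angular":[0,0,0]},{"dp":[0,0.15,0],"angular":[0,0,0]},{"dp":[0,0.1,0],"angular":[0,0,0]},{"dp":[0,0,0],"angular":[0,0,0]},{"dp":[0,0,0],"angular":[0,0,0]}]'
```

```text
t: 10.65
tcp_pos: [0.6078, 0.154, 0.0833]
tool_rot: [0.697, 0.717, -0.006, 0.002]
force: [-3.1, -25.1, 6.4]
finger_gap: -0.0
gripper_force: 12.9
```

```bash
python3 -m crank '[{"dp":[0,-0.7,0],"angular":[0,0,0]},{"dp":[0,-0.5,0.5],"angular":[0,0,0]},{"dp":[0,-0.5,1],"angular":[0,0,0]},{"dp":[-0.1,-0.5,1],"angular":[0,0,0]},{"dp":[-0.2,-0.5,1],"angular":[0,0,0]},{"dp":[-0.2,-0.5,1],"angular":[0,0,0]},{"dp":[-0.2,-0.5,1],"angular":[0,0,0]},{"dp":[0,0,0],"angular":[0,0,0]},{"dp":[0,0,0],"angular":[0,0,0]},{"dp":[0,0,0],"angular":[0,0,0]}]' 0
python3 - <<'E'
from h import *
s=sense();w=vision.snapshot('wrist');cv2.imwrite('pics/w2.png',w['image']);np.savez('w2.npz',**w,tp=s['tcp_pos'],tr=s['tool_rot'])
s=vision.snapshot("top");cv2.imwrite("pics/top2.png",s["image"]);np.savez("top2.npz",**s)
E
```

```text
t: 11.65
tcp_pos: [0.5872, 0.051, 0.2475]
tool_rot: [0.698, 0.716, -0.0, -0.001]
force: [0.1, -0.6, -0.7]
finger_gap: 0.999
gripper_force: 0.0
```

View pics/w2.png

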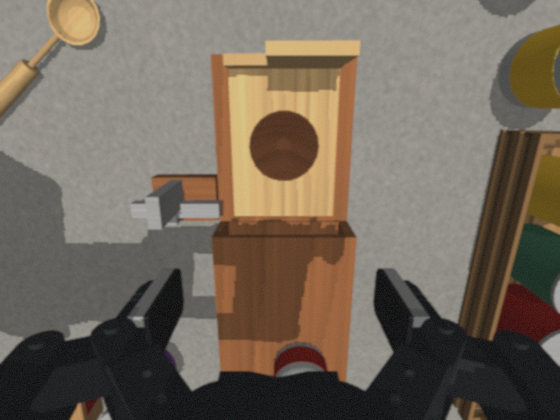

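The tray is out with the cup as a dark disc centred near (284,146), the fin at (312,48), and the lock bar drawn clear at (178,210). Next I measure the cup and re-check the jar's lid.

```bash
python3 - <<'E'
from h import *
w=dict(np.load("w2.npz"));P=wcloud(w,w["tp"],w["tr"])
def rep(n,u0,u1,v0,v1,z0,z1):
    q=P[v0:v1,u0:u1].reshape(-1,3);q=q[(q[:,2]>z0)&(q[:,2]<z1)]
    c,d,a=cv2.minAreaRect((q[:,:2]*1000).astype(np.float32));print(n,len(q),q.mean(0).round(4),np.round(c,1),np.round(d,1),round(a,1))
rep("fin",250,370,30,70,.095,.115)
rep("paddle",120,190,170,235,.085,.105)
rep("counter",80,130,250,300,-.05,.05)
g=w["image"].astype(int)
m=((g[...,2]<150)).astype(np.uint8);m[:,:245]=0;m[:,325:]=0;m[:105]=0;m[190:]=0
n,l,st,c=cv2.connectedComponentsWithStats(m)
k=l==l[146,284];print("cup px",st[l[146,284]],c[l[146,284]])
q=P[k];e=cv2.fitEllipse(np.argwhere(k)[:, ::-1].astype(np.float32)) 
cc=cv2.minEnclosingCircle((q[:,:2]*1000).astype(np.float32));print(cc,"z",q[:,2].min(),q[:,2].max(),q.mean(0))
s=dict(np.load("top2.npz"));T=cloud(s)
q=T[205:255,405:455].reshape(-1,3);q=q[q[:,2]>.115];print("lid",q.mean(0),cv2.minEnclosingCircle((q[:,:2]*1000).astype(np.float32)))
q=T[205:255,405:455].reshape(-1,3);q=q[(q[:,2]>.01)&(q[:,2]<.024)];
print("rest",len(q),cv2.minEnclosingCircle((q[:,:2]*1000).astype(np.float32)))
E
```

```text
fin 1512 [0.6104 0.1672 0.1038] [610.6 167.5] [69.8 10.1] 1.2
paddle 581 [0.4782 0.0336 0.093 ] [477.2  32.5] [12.7 30.4] 2.1
counter 2488 [ 0.3703 -0.0835 -0.0007] [369.5 -84.4] [79.2 64.4] 83.7
cup px [ 250  111   69   70 3784] [283.57584567 145.20216702]
((591.9157104492188, 85.27094268798828), 37.01785659790039) z nan nan [nan nan nan]
lid [ 0.44940739 -0.33277466  0.12910176] ((450.2774658203125, -334.8910827636719), 23.5159854888916)
rest 194 ((448.79510498046875, -333.385498046875), 41.57846450805664)
```

```bash
python3 -m crank '[{"dp":[-0.3,-0.8,0],"angular":[0,0,0]},{"dp":[-0.3,-0.9,0],"angular":[0,0,0]},{"dp":[-0.3,-0.9,0],"angular":[0,0,0]},{"dp":[-0.3,-0.9,0],"angular":[0,0,0]},{"dp":[-0.3,-0.9,0],"angular":[0,0,0]},{"dp":[-0.3,-0.9,0],"angular":[0,0,0]},{"dp":[-0.3,-0.9,0],"angular":[0,0,0]},{"dp":[-0.3,-0.9,0],"angular":[0,0,0]},{"dp":[-0.3,-0.9,0],"angular":[0,0,0]},{"dp":[-0.3,-0.9,0],"angular":[0,0,0]},{"dp":[-0.4,-0.9,0],"angular":[0,0,0]},{"dp":[-0.4,-0.9,0],"angular":[0,0,0]},{"dp":[-0.4,-0.9,0],"angular":[0,0,0]},{"dp":[-0.3,-0.9,0],"angular":[0,0,0]},{"dp":[0,-0.2,0],"angular":[0,0,0]},{"dp":[0,0,0],"angular":[0,0,0]},{"dp":[0,0,0],"angular":[0,0,0]}]'
python3 - <<'E'
from h import *
s=sense();w=vision.snapshot('wrist');cv2.imwrite('pics/w3.png',w['image']);P=wcloud(w,s['tcp_pos'],s['tool_rot'])
m=(P[...,2]>.12)&(P[...,2]<.14)&(abs(P[...,0]-.45)<.05)&(abs(P[...,1]+.333)<.05)
q=P[m];print(len(q),q.mean(0),cv2.minEnclosingCircle((q[:,:2]*1000).astype(np.float32)))
E
```

```text
t: 13.45
tcp_pos: [0.4529, -0.3294, 0.2475]
tool_rot: [0.698, 0.716, 0.0, -0.001]
force: [-0.3, -0.1, -0.6]
finger_gap: 0.999
gripper_force: 0.0
2642 [ 0.45156797 -0.33299362  0.13003187] ((451.52227783203125, -334.5104675292969), 22.899063110351562)
```

View pics/w3.png

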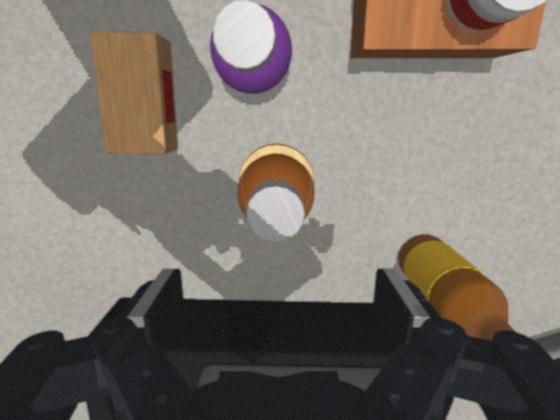

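The amber jar's lid is at (276,210), centred between the open fingers. The purple jar (250,50) and the sauce bottle (450,280) are clear of them.

```bash
python3 -m crank '[{"dp":[-0.05,-0.14,-0.8],"angular":[0,0,0]},{"dp":[0,0,-0.9],"angular":[0,0,0]},{"dp":[0,0,-0.9],"angular":[0,0,0]},{"dp":[0,0,-0.8],"angular":[0,0,0]},{"dp":[0,0,-0.6],"angular":[0,0,0]},{"dp":[0,0,-0.35],"angular":[0,0,0]},{"dp":[0,0,0],"angular":[0,0,0]},{"dp":[0,0,0],"angular":[0,0,0]}]'
python3 -m crank '[{"dp":[0,0,0],"angular":[0,0,0]},{"dp":[0,0,0],"angular":[0,0,0]},{"dp":[0,0,0],"angular":[0,0,0]},{"dp":[0,0,0],"angular":[0,0,0]},{"dp":[0,0,0],"angular":[0,0,0]},{"dp":[0,0,0],"angular":[0,0,0]}]' 1 50
```

```text
t: 14.3
tcp_pos: [0.4519, -0.3347, 0.1183]
tool_rot: [0.698, 0.716, 0.0, 0.0]
force: [0.0, -0.3, -1.5]
finger_gap: 1.006
gripper_force: 0.0
t: 14.9
tcp_pos: [0.4515, -0.3354, 0.1189]
tool_rot: [0.699, 0.716, -0.0, 0.001]
force: [-1.7, 0.7, 5.2]
finger_gap: 0.52
gripper_force: 50.5
```

```bash
python3 -m crank '[{"dp":[0,0,0.2],"angular":[0,0,0]},{"dp":[0,0,0.4],"angular":[0,0,0]},{"dp":[0,0,0.7],"angular":[0,0,0]},{"dp":[0,0,0.8],"angular":[0,0,0]},{"dp":[0,0,0.8],"angular":[0,0,0]},{"dp":[0,0,0.6],"angular":[0,0,0]},{"dp":[0,0,0.3],"angular":[0,0,0]},{"dp":[0,0,0],"angular":[0,0,0]}]'
python3 -m crank '[{"dp":[0.1,0.3,0],"angular":[0,0,0]},{"dp":[0.2,0.6,0],"angular":[0,0,0]},{"dp":[0.3,0.8,0],"angular":[0,0,0]},{"dp":[0.3,0.9,0],"angular":[0,0,0]},{"dp":[0.3,0.9,0],"angular":[0,0,0]},{"dp":[0.3,0.9,0],"angular":[0,0,0]},{"dp":[0.3,0.9,0],"angular":[0,0,0]},{"dp":[0.3,0.9,0],"angular":[0,0,0]},{"dp":[0.3,0.9,0],"angular":[0,0,0]},{"dp":[0.3,0.9,0],"angular":[0,0,0]},{"dp":[0.3,0.9,0],"angular":[0,0,0]},{"dp":[0.3,0.9,0],"angular":[0,0,0]},{"dp":[0.3,0.9,0],"angular":[0,0,0]},{"dp":[0.3,0.9,0],"angular":[0,0,0]},{"dp":[0.3,0.8,0],"angular":[0,0,0]},{"dp":[0.3,0.8,0],"angular":[0,0,0]},{"dp":[0.2,0.5,0],"angular":[0,0,0]},{"dp":[0,0.2,0],"angular":[0,0,0]},{"dp":[0,0,0],"angular":[0,0,0]},{"dp":[0,0,0],"angular":[0,0,0]}]'
```

```text
t: 15.7
tcp_pos: [0.4518, -0.3354, 0.2333]
tool_rot: [0.698, 0.716, -0.0, 0.002]
force: [-0.0, 0.8, -3.1]
finger_gap: 0.525
gripper_force: 51.5
t: 17.7
tcp_pos: [0.5916, 0.0814, 0.2314]
tool_rot: [0.699, 0.716, -0.001, -0.0]
force: [-0.4, -0.2, -2.7]
finger_gap: 0.524
gripper_force: 51.6
```

```bash
python3 -m crank '[{"dp":[0.02,0.12,-0.3],"angular":[0,0,0]},{"dp":[0,0,-0.6],"angular":[0,0,0]},{"dp":[0,0,-0.7],"angular":[0,0,0]},{"dp":[0,0,-0.7],"angular":[0,0,0]},{"dp":[0,0,-0.5],"angular":[0,0,0]},{"dp":[0,0,-0.3],"angular":[0,0,0]},{"dp":[0,0,-0.2],"angular":[0,0,0]},{"dp":[0,0,-0.1],"angular":[0,0,0]},{"dp":[0,0,0],"angular":[0,0,0]},{"dp":[0,0,0],"angular":[0,0,0]}]'
python3 -c "
from h import *
s=vision.snapshot('side');i=s['image'];cv2.imwrite('pics/s4.png',cv2.resize(i[140:290,170:370],None,fx=3,fy=3,interpolation=2))"
```

```text
t: 18.7
tcp_pos: [0.5934, 0.0856, 0.1305]
tool_rot: [0.698, 0.716, 0.0, 0.001]
force: [0.7, -0.9, -3.1]
finger_gap: 0.532
gripper_force: 51.6
```

View pics/s4.png

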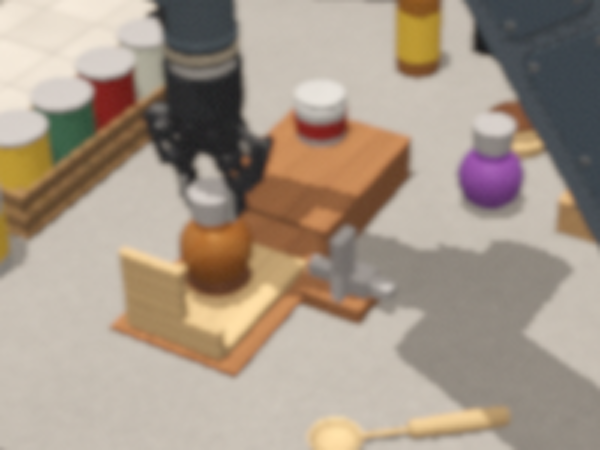

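The side view shows the jar upright at (215,245) just above the cup, the lock at (350,270) still drawn back and the tray still out. Next I lower it the last 10 mm or so gently.

```bash
python3 -m crank '[{"dp":[-0.02,0,-0.1],"angular":[0,0,0]},{"dp":[0,0,-0.1],"angular":[0,0,0]},{"dp":[0,0,-0.08],"angular":[0,0,0]},{"dp":[0,0,0],"angular":[0,0,0]},{"dp":[0,0,0],"angular":[0,0,0]}]'
python3 -m crank '[{"dp":[0,0,-0.07],"angular":[0,0,0]},{"dp":[0,0,-0.05],"angular":[0,0,0]},{"dp":[0,0,0],"angular":[0,0,0]},{"dp":[0,0,0],"angular":[0,0,0]}]'
```

```text
t: 19.25
tcp_pos: [0.5922, 0.0857, 0.1212]
tool_rot: [0.698, 0.716, -0.0, -0.0]
force: [-0.0, -0.4, -3.4]
finger_gap: 0.521
gripper_force: 51.6
t: 19.65
tcp_pos: [0.5927, 0.0859, 0.1193]
tool_rot: [0.699, 0.716, 0.001, 0.0]
force: [-2.4, 0.3, 5.0]
finger_gap: 0.523
gripper_force: 52.6
```

```bash
python3 -m crank '[{"dp":[0,0,0.05],"angular":[0,0,0]},{"dp":[0,0,0],"angular":[0,0,0]},{"dp":[0,0,0],"angular":[0,0,0]},{"dp":[0,0,0],"angular":[0,0,0]},{"dp":[0,0,0],"angular":[0,0,0]},{"dp":[0,0,0.3],"angular":[0,0,0]},{"dp":[0,0,0.5],"angular":[0,0,0]},{"dp":[0,0,0.8],"angular":[0,0,0]},{"dp":[0,0,1],"angular":[0,0,0]},{"dp":[0,-0.9,1],"angular":[0,0,0]},{"dp":[0,-0.9,0.8],"angular":[0,0,0]},{"dp":[-0.3,-0.9,0],"angular":[0,0,0]},{"dp":[-0.3,-0.9,0],"angular":[0,0,0]},{"dp":[0,0,0],"angular":[0,0,0]},{"dp":[0,0,0],"angular":[0,0,0]}]' 0
python3 - <<'E'
from h import *
s=sense();w=vision.snapshot('wrist');cv2.imwrite('pics/w5.png',w['image']);P=wcloud(w,s['tcp_pos'],s['tool_rot'])
def rep(n,x,y,r,z0,z1):
    m=(P[...,2]>z0)&(P[...,2]<z1)&(abs(P[...,0]-x)<r)&(abs(P[...,1]-y)<r);q=P[m];c,d,a=cv2.minAreaRect((q[:,:2]*1000).astype(np.float32))
    print(n,len(q),q.mean(0).round(4),np.round(c,1),np.round(d,1),"z std",q[:,2].std().round(4))
rep("lid",.592,.086,.04,.122,.14)
rep("fin",.61,.167,.05,.095,.112)
rep("paddle",.477,.033,.03,.085,.105)
E
```

```text
t: 21.15
tcp_pos: [0.5743, -0.0226, 0.2519]
tool_rot: [0.699, 0.715, 0.0, 0.0]
force: [-0.9, 0.2, -1.0]
finger_gap: 1.0
gripper_force: 0.0
lid 3792 [0.5915 0.0891 0.1301] [591.6  89. ] [45. 45.] z std 0.001
fin 0 [nan nan nan] [0. 0.] [0. 0.] z std nan
paddle 658 [0.4782 0.0325 0.0934] [477.2  32.1] [12.9 29.6] z std 0.0023<stdin>:5: RuntimeWarning: Mean of empty slice.
  ret = um.true_divide(
  ret = _var(a, axis=axis, dtype=dtype, out=out, ddof=ddof,
  arrmean = um.true_divide(arrmean, div, out=arrmean,
  ret = ret.dtype.type(ret / rcount)
```

View pics/w5.png

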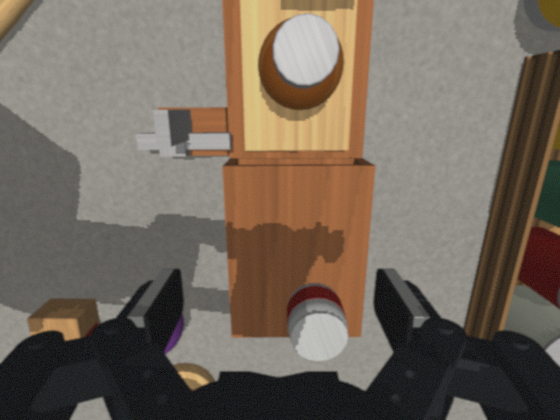

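The wrist view shows the jar upright in the cup (lid at (305,50)), the lock drawn back at (180,140), and the tin undisturbed. I'll check from the top camera that the tray has stayed out.

```bash
python3 - <<'E'
from h import *
T=cloud(vision.snapshot("top"));T0=cloud(dict(np.load("top2.npz")))
for n,T in(("now",T),("before",T0)):
    for k,x,y,rx,ry,z0,z1 in(("fin",.61,.167,.05,.015,.095,.112),("lid",.592,.088,.04,.04,.122,.14)):
        m=(T[...,2]>z0)&(T[...,2]<z1)&(abs(T[...,0]-x)<rx)&(abs(T[...,1]-y)<ry);q=T[m]
        if len(q)>5:
            c,d,a=cv2.minAreaRect((q[:,:2]*1000).astype(np.float32));print(n,k,len(q),np.round(c,1),np.round(d,1),q.mean(0).round(4))
print(sense()["force"])
E
```

```text
now fin 143 [607.8 167.3] [69.5 11. ] [0.6079 0.1673 0.1032]
before fin 42 [625.5 164.2] [ 9.3 33.9] [0.6227 0.1657 0.1033]
[ 0.29929571 -0.08899096 -0.26749464]
```

```bash
python3 -c "
from station import order
print(order.sign_off())"
```

```text
the job is handed in; nothing more can be done
None
```

I handed the job in at about 21 s of the 72 s allowed: the lock bar is drawn back to its stop, the tray is fully out (about 164 mm by camera), and the jar stands upright in the cup, its lid within about 4 mm of the cup's axis; no verdict came back.

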